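# Unscrew the knurled clamp nut from the inclined test fixture

## Task

The clamp on the inclined test fixture has to be opened so that a new specimen can go in. Unscrew the big knurled nut from its leaning stud (ordinary right-hand thread) until it comes free, lift it off, and set it down flat in the parts tray, flange down; lower it, do not let it drop. Leave the coupling, the weight and the spare ring where they are.

Things in the scene. Friction and masses are not known exactly. Their poses are not given: they have to be found in the camera images.
- nut_center (a point): Centre of the loose knurled clamp nut, on its axis, half-way up: 28 mm above its underside, 28 mm below its top. Bare aluminium, 0.2 to 0.4 kg, open bore right through. Bottom: plain flange 70 mm across, 12 mm high; above it the knurled grip, 54 mm across, 44 mm high, with 16 upright flats, one square to the nut's x axis and one every 22.5 degrees. z axis: from flange to top.
- stud_seat (a point): Where the fixed stud comes out of the round steel clamp disc (106 mm across): centre of the disc's top face, 85 mm above the bench. z axis: along the stud, outwards, leaning 30 degrees from vertical, towards the robot's right, partly towards the robot. The nut starts screwed down with its flange on the disc, hand-loose (turns with little effort); it stays where it is when let go.
- stud_tip (a point): Free end of the stud, 45 mm along it from stud_seat. Stud 26 mm thick, 36 mm over its coarse right-hand thread (lead 27 mm per turn, 1 to 2 mm of play along the axis). Turned counter-clockwise seen from this end (positive about z) the nut rises 4.3 mm per radian and leaves the thread after about 3.2 rad, 14 mm up; only then can it be pulled off along the stud.
- fixture: The inclined test fixture, fixed to the bench: white base plate 170 x 130 x 16 mm, cheeks, and an inclined aluminium plate 116 mm square that carries the clamp disc and the stud. Origin at the underside, straight below stud_seat; the stud leans towards its -x.
- tray: Grey plastic parts tray, open, empty, fixed to the bench, 190 mm along its x by 170 mm along its y, 22 mm high, walls 4 mm. Origin at the centre of its underside; inner floor 4 mm above it. It stands to the left or to the right of the fixture.
- coupling_center (a point): Centre of a loose machine coupling standing on the bench (bystander): 80 mm high, aluminium foot 56 mm across, black body 44 mm across with a steel side knob.
- weight_center (a point): Centre of a loose steel calibration weight with a knob (bystander), 52 mm across, 74 mm high, behind the fixture.
- ring_center (a point): Centre of a loose flat steel clamp ring lying on the bench (bystander), 110 mm outside, 64 mm inside, 12 mm thick, behind the fixture.

How it is judged:
On the way, in this order (a step that is already met when the one before it is completed fails the run):
1. the nut has climbed the thread by at least 9 mm, still on the stud (z of nut_center in the frame of stud_seat between 0.037 and 0.072 m and angle between the z axis of nut_center and the z axis of stud_seat, either way round below 0.3 rad), for 0.04 s.
2. the nut is off the stud and clear of it (distance between nut_center and stud_seat above 0.085 m), for 0.1 s.
At the end, for the whole second after the job is handed in: The nut lies at rest inside the tray, flange down and flat on the tray's floor (its axis within 7 degrees of vertical), let go; the coupling, the weight and the spare ring are within 30 mm of where they stood (x of nut_center in the frame of tray between -0.058 and 0.058 m and y of nut_center in the frame of tray between -0.048 and 0.048 m and z of nut_center in the frame of tray between 0.027 and 0.037 m and angle between nut_center's own z axis and vertical below 0.12 rad and linear speed of nut below 0.02 m/s and distance of each of coupling_center, weight_center, ring_center from where it was at the start of the episode below 0.03 m); the robot touches nothing.
It fails at once if the nut is let fall (moves faster than 0.6 m/s while nothing holds it) (contact force between nut and the fingers below 0.05 N and linear speed of nut above 0.6 m/s).
It fails at once if the coupling is moved by more than 30 mm (distance of coupling_center from where it was at the start of the episode above 0.03 m).
It fails at once if the weight is moved by more than 30 mm (distance of weight_center from where it was at the start of the episode above 0.03 m).
It fails at once if the spare ring is moved by more than 30 mm (distance of ring_center from where it was at the start of the episode above 0.03 m).
It also fails if it takes over 54 s, if anything falls off the work surface, if the arm or the gripper's body presses on something with over 40 N, if the wrist force passes 120 N, or if a joint passes its speed limit or range.

## Robot

A 7-joint arm with a two-finger parallel gripper is mounted at the origin on the work surface. World frame = base frame: x ahead of the robot, y to its left, z up, the work surface at z = 0. Lengths are in m, angles in rad, forces in N, time in s.
With the tool pointing down it reaches from about 0.425 to 1.025 m from the base axis. Payload 3.6 kg.
Tool frame: the origin (TCP) lies at the very end of the fingers, on their centre line; the grasp point (between the pads) lies 19 mm behind it (ctrl.hold_point_z is the distance from the TCP to the grasp point, in m); z points along the fingers, y is the line along which they close (so a half turn about z gives the same grasp; the last joint's range is limited). The gripper opens to 85 mm and grips with 20 to 120 N. Pads are 22 mm wide; open, the fingers measure 114 mm over their backs; the gripper's body (76 mm by 85 mm) begins 54 mm behind the grasp point. The pads swing forward as they close: fully open they stand 13 mm farther back than shut.
Start: joints at [1.058, 0.591, 0.048, 1.609, -0.033, 0.943, -0.034], TCP at [0.295, -0.662, 0.231] pointing down, gripper open.
Joint ranges: [-2.69, 2.69], [-0.47, 2.24], [-1.27, 1.36], [0.19, 2.51], [-1.53, 4.68], [0.08, 2.07], [-3.09, 3.09]. Speed limits (rad/s): [2.57, 2.57, 3.14, 3.14, 3.14, 3.14, 3.14].

## Interface

Orientations are given as a unit quaternion [w, x, y, z].
In Python, from plant import ctrl, imaging, ticket gives the robot as it stands.
- The arm moves only by the shell command python3 -m handwheel 'ROWS' [FORCE]. ROWS is JSON, a list of rows, each an object of numbers: "tx", "ty", "tz": the shift along the tool's x, y, z scaled (see below); "yaw": the turn about the tool's z scaled (see below); "fingers": the opening, from 0 (shut) to 1 (fully open). A call has 1 to 8 rows; each row is the pose to reach, as a shift and turn from the pose commanded when the call began, along the tool's axes at that moment, turning the shorter way round; what a row does not reach only later rows make up. The controller multiplies each number of a shift by 10 cm and each number of a turn by 360 degrees. A row lasts 1/8 s, in which the tool goes at most 62.5 mm and 10.7 degrees, less where a joint would pass 70% of its speed; a pose out of reach is approached as far as the arm can. A call with a number of a shift or a turn outside -1 to 1 is refused whole. A call with a gripper value outside its range is refused whole. The fingers move at their own pace and stop on an object; FORCE is the grip in N (left out, the last holds). Time passes only in rows, so rows that repeat a pose let the fingers close. It gives the time, the measured TCP pose, the force, the opening and the grip force at its end, in the units of the state.
- ctrl.state(): the state, without advancing time (a new reading comes with each control period).
- imaging.camera(name): name is "side" or "top" or "wrist"; returns the picture (400x640x3 uint8, blue, green, red); there is no depth.
- imaging.camera_model(name): a dict with "vertical_fov" (degrees; the focal length in pixels is half the picture's height over the tangent of half this angle, whatever the lens; pixels are square), "cx", "cy" (the principal point, pixels), "rvec" (rotation vector, rad) and "tvec" (3), from world to camera coordinates, as OpenCV has them; the wrist camera has in their place "mount" (4x4, takes a point from camera to tool coordinates, whose origin is the TCP and whose axes are the flange's). Camera axes: x right, y down, z forward; pixel columns grow to the right and rows downward; lengths in m; the calibration is good to about 2 mm. The wrist camera is an equidistant fisheye: a pixel r from the principal point sees the ray r / f radians off the axis. A picture is of the moment at which its call begins: read the wrist's pose just before it. camera_model takes no time and is no camera call.
- ticket.sign_off(): hands the job in; it is judged then, once.
The state is a dict: "time": time; "joints": joint angles; "qvel": joint speeds; "joint_efforts": joint torques, N m; "eef_pos": TCP position; "tcp_rot": TCP orientation; "force": force on the tool from outside, world axes, zero at the start; "ft_torque": the same for the moment, N m; "grip_width": finger opening in m; "gripper_force": force on a finger pad.
Only numpy, scipy, OpenCV 4.12 (cv2) and the standard library are available. Lean on these libraries where they do the work, as an engineer would, in place of code of your own. Each camera call takes 0.05 s, during which the arm holds its last target. There are 200 camera calls.

## Working session

There is one attempt and no reset: what is moved stays moved. The work goes in short steps, Python scripts to look and compute and a shell command to move; the robot and the scene stay as the last step left them, time stands still between calls to the robot, and variables do not carry over. Pictures are saved under pics/ and viewed, at most 10 in all, crops included, and the job is handed in when it is done.

```bash
ls; mkdir -p pics; python3 - <<'E'
from plant import ctrl, imaging
import cv2
s=ctrl.state(); print({k:s[k] for k in ('time','joints','eef_pos','tcp_rot','grip_width')}, ctrl.hold_point_z)
for n in ("side","top","wrist"):
    cv2.imwrite(f"pics/{n}0.png", imaging.camera(n)); print(n, imaging.camera_model(n))
E
```

```text
pics
{'time': 0.0, 'joints': array([ 1.05849896,  0.59213258,  0.04830012,  1.60986586, -0.03329885,
        0.94268672, -0.03368252]), 'eef_pos': array([ 0.29448969, -0.66156835,  0.23011495]), 'tcp_rot': array([-1.10344475e-03,  9.78145335e-01,  2.07919205e-01, -3.01385126e-04]), 'grip_width': 0.08536113371396319} 0.0187
side {'vertical_fov': 44.431300196577105, 'cx': 317.3931403942092, 'cy': 196.91883886378454, 'rvec': array([ 0.55983806, -2.72707558,  1.07867746]), 'tvec': array([0.51620431, 0.2153983 , 0.9464044 ])}
top {'vertical_fov': 48.40177427100842, 'cx': 326.55041577432866, 'cy': 197.19925039893576, 'rvec': array([ 2.15862623, -2.1408261 ,  0.13102061]), 'tvec': array([-0.00517127,  0.60296946,  1.09362661])}
wrist {'vertical_fov': 65.70646984690485, 'cx': 318.38983204775275, 'cy': 202.03235667229046, 'mount': array([[ 9.17974106e-04, -9.63481722e-01, -2.67772531e-01,
         6.83846830e-02],
       [ 9.99999471e-01,  7.60304067e-04,  6.92507735e-04,
         5.67545905e-04],
       [-4.63630001e-04, -2.67773025e-01,  9.63481911e-01,
        -1.42404635e-01],
       [ 0.00000000e+00,  0.00000000e+00,  0.00000000e+00,
         1.00000000e+00]])}
```

View pictures.

View pics/top0.png

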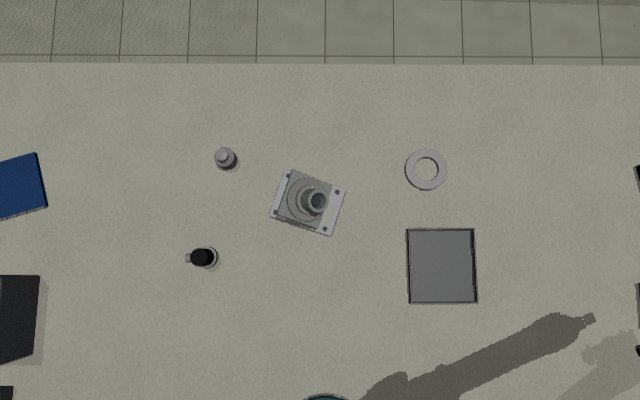

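View pics/side0.png

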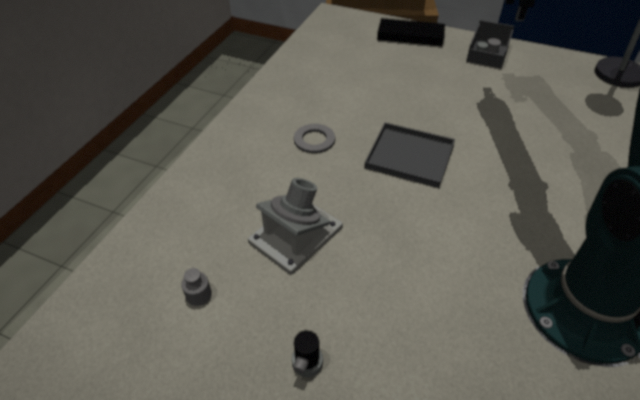

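```bash
python3 - <<'E'
import cv2,numpy as np
t=cv2.imread("pics/top0.png");s=cv2.imread("pics/side0.png")
a=cv2.resize(t[150:250,255:365],None,fx=5,fy=5,interpolation=cv2.INTER_CUBIC)
b=cv2.resize(s[170:280,235:350],None,fx=5,fy=5,interpolation=cv2.INTER_CUBIC)
def g(im,x0,y0):
    for x in range(0,im.shape[1],50): cv2.putText(im,str(x0+x//5),(x,10),0,.35,(0,0,255));cv2.line(im,(x,12),(x,18),(0,0,255))
    for y in range(0,im.shape[0],50): cv2.putText(im,str(y0+y//5),(0,y+4),0,.35,(0,255,255))
    return im
cv2.imwrite("pics/topc.png",g(a,255,150));cv2.imwrite("pics/sidec.png",g(b,235,170))
E
```

```text
(no output)
```

View pics/topc.png

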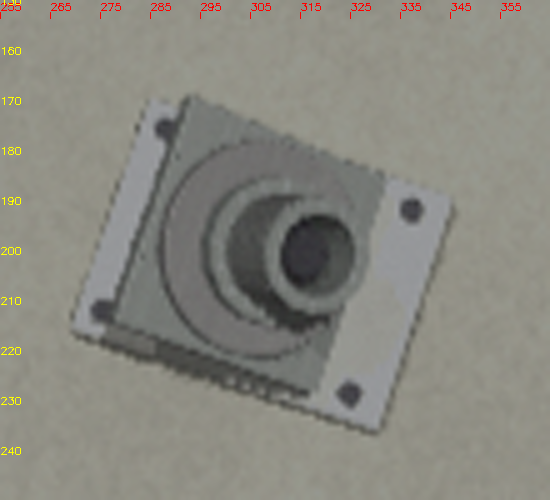

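View pics/sidec.png

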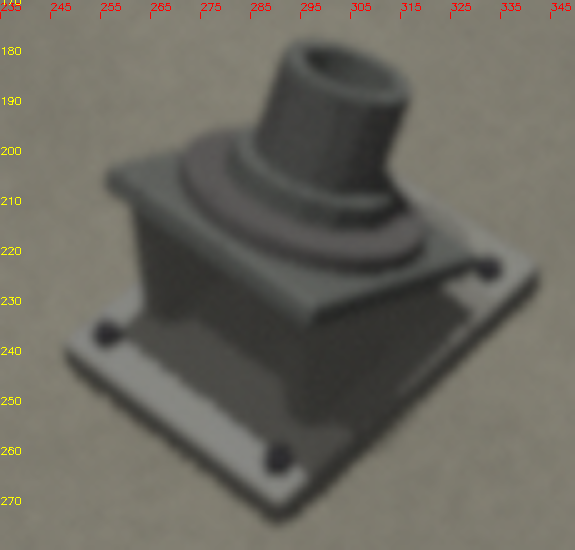

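```bash
cat > h.py <<'E'
import numpy as np, cv2
from plant import ctrl, imaging
from scipy.spatial.transform import Rotation as R
def ray(n,uv):
    m=imaging.camera_model(n); f=200/np.tan(np.radians(m['vertical_fov']/2))
    d=np.array([(uv[0]-m['cx'])/f,(uv[1]-m['cy'])/f,1.])
    r=R.from_rotvec(m['rvec']).as_matrix(); o=-r.T@m['tvec']; d=r.T@d
    return o,d/np.linalg.norm(d)
def atz(n,uv,z):
    o,d=ray(n,uv); return o+d*(z-o[2])/d[2]
def tri(a,ua,b,ub):
    o1,d1=ray(a,ua);o2,d2=ray(b,ub)
    s=np.linalg.lstsq(np.c_[d1,-d2],o2-o1,rcond=None)[0]
    p,q=o1+d1*s[0],o2+d2*s[1]; return (p+q)/2,np.linalg.norm(p-q)
def pose():
    s=ctrl.state(); q=s['tcp_rot']; return s,np.array(s['eef_pos']),R.from_quat([q[1],q[2],q[3],q[0]])
E
python3 - <<'E'
from h import *
np.set_printoptions(precision=4,suppress=True)
print(tri('top',(318,200.4),'side',(305,184)))
c=np.array([atz('top',u,.016) for u in [(285.4,169.4),(346,191),(330.6,236.6),(269,216.4)]]);print(c, c.mean(0))
for i in range(4):
    d=c[(i+1)%4]-c[i];print(np.linalg.norm(d),np.degrees(np.arctan2(d[1],d[0])))
cs=np.array([atz('side',u,.016) for u in [(248,240),(291,271.5),(343,223.5)]]);print(cs)
for i in range(2):
    d=cs[i+1]-cs[i];print(np.linalg.norm(d),np.degrees(np.arctan2(d[1],d[0])))
t=np.array([atz('top',u,.022) for u in [(406,228),(475.5,228.5),(477.5,303),(408,303.5)]]);print(t,t.mean(0))
for n,u in (('weight',(226,158)),('coup',(203,257)),('ring',(426,169))):print(n,atz('top',u,.05))
E
```

```text
(array([0.5823, 0.0185, 0.1297]), np.float64(0.00246658802253836))
[[ 0.6788  0.1086  0.016 ]
 [ 0.6227 -0.0504  0.016 ]
 [ 0.5041 -0.0113  0.016 ]
 [ 0.5548  0.1485  0.016 ]] [0.5901 0.0489 0.016 ]
0.1686432365188028 -109.40614162621452
0.12497783180928923 161.73009847957357
0.1676352662624478 72.37560570782726
0.1302143045721689 -17.836288779844246
[[ 0.6729  0.1178  0.016 ]
 [ 0.5535  0.1548  0.016 ]
 [ 0.5028 -0.0045  0.016 ]]
0.1250453251276923 162.78369372989928
0.16719780833551026 -107.63740565987662
[[ 0.5274 -0.204   0.022 ]
 [ 0.5276 -0.3813  0.022 ]
 [ 0.3414 -0.3798  0.022 ]
 [ 0.3385 -0.2063  0.022 ]] [ 0.4337 -0.2928  0.022 ]
weight [0.7007 0.2577 0.05  ]
coup [0.4494 0.3053 0.05  ]
ring [ 0.6758 -0.2521  0.05  ]
```

```bash

python3 -m handwheel '[{"tx":0.46,"ty":-0.43,"tz":-0.1,"fingers":1},{"tx":0.91,"ty":-0.85,"tz":-0.1,"fingers":1},{"tx":0.91,"ty":-0.85,"tz":-0.1,"fingers":1}]' 40
for i in 1; do python3 -m handwheel '[{"tx":0.46,"ty":-0.43,"tz":0,"fingers":1},{"tx":0.91,"ty":-0.85,"tz":0,"fingers":1},{"tx":0.91,"ty":-0.85,"fingers":1}]'; done
python3 -m handwheel '[{"tx":0.46,"ty":-0.43,"fingers":1},{"tx":0.91,"ty":-0.85,"fingers":1}]'
python3 -m handwheel '[{"tx":0.46,"ty":-0.43,"fingers":1},{"tx":0.91,"ty":-0.85,"fingers":1}]'
python3 -m handwheel '[{"tx":0.46,"ty":-0.43,"fingers":1},{"tx":0.91,"ty":-0.85,"fingers":1}]'
python3 -c "
from h import *
s,p,r=pose();print(s['time'],p,r.as_matrix().round(3),s['joints'])"
```

```text
0.15 [ 0.29459721 -0.661749    0.23040691] [[ 0.914  0.407 -0.001]
 [ 0.407 -0.914  0.002]
 [-0.    -0.002 -1.   ]] [ 1.05848222  0.59190324  0.04830743  1.60952829 -0.03330715  0.94269384
 -0.03373541]$[0]: bad value
$[0]: bad value
$[0]: bad value
$[0]: bad value
$[0]: bad value
```

```bash

python3 -m handwheel '[{"tx":0.46,"ty":-0.43,"tz":-0.1,"yaw":0,"fingers":1},{"tx":0.91,"ty":-0.85,"tz":-0.1,"yaw":0,"fingers":1},{"tx":0.91,"ty":-0.85,"tz":-0.1,"yaw":0,"fingers":1}]' 40
```

```text
time: 0.52
eef_pos: [0.3476, -0.541, 0.2409]
tcp_rot: [-0.002, 0.977, 0.212, 0.001]
force: [1.0, -1.9, -0.6]
grip_width: 0.0855
gripper_force: 0.0
```

```bash

python3 -m handwheel '[{"tx":0.46,"ty":-0.43,"tz":0,"yaw":0,"fingers":1},{"tx":0.91,"ty":-0.85,"tz":0,"yaw":0,"fingers":1}]' 40
python3 -m handwheel '[{"tx":0.46,"ty":-0.43,"tz":0,"yaw":0,"fingers":1},{"tx":0.91,"ty":-0.85,"tz":0,"yaw":0,"fingers":1}]' 40 >/dev/null
python3 -m handwheel '[{"tx":0.46,"ty":-0.43,"tz":0,"yaw":0,"fingers":1},{"tx":0.91,"ty":-0.85,"tz":0,"yaw":0,"fingers":1}]' 40 
python3 -m handwheel '[{"tx":0.46,"ty":-0.43,"tz":0,"yaw":0,"fingers":1},{"tx":0.91,"ty":-0.85,"tz":-0.1,"yaw":0,"fingers":1}]' 40 >/dev/null
python3 -m handwheel '[{"tx":0.46,"ty":-0.43,"tz":-0.1,"yaw":-0.03,"fingers":1},{"tx":0.91,"ty":-0.85,"tz":-0.1,"yaw":-0.06,"fingers":1},{"tx":0.91,"ty":-0.85,"tz":-0.1,"yaw":-0.09,"fingers":1},{"tx":0.91,"ty":-0.85,"tz":-0.1,"yaw":-0.12,"fingers":1},{"tx":0.91,"ty":-0.85,"tz":-0.1,"yaw":-0.133,"fingers":1},{"tx":0.91,"ty":-0.85,"tz":-0.1,"yaw":-0.133,"fingers":1}]' 40 
python3 - <<'E'
from h import *
s,p,r=pose();print(s['time'],p,r.as_matrix().round(3),s['joints'])
im=imaging.camera('wrist');cv2.imwrite('pics/w1.png',im)
E
```

```text
time: 0.78
eef_pos: [0.3919, -0.4329, 0.2412]
tcp_rot: [0.0, 0.978, 0.207, -0.0]
force: [2.4, 0.4, 0.3]
grip_width: 0.0856
gripper_force: 0.0
time: 1.27
eef_pos: [0.4898, -0.2027, 0.2414]
tcp_rot: [0.0, 0.978, 0.207, 0.0]
force: [0.4, -0.7, -0.5]
grip_width: 0.0859
gripper_force: 0.0
time: 2.28
eef_pos: [0.5863, 0.0244, 0.2609]
tcp_rot: [-0.0, 0.81, 0.586, -0.0]
force: [0.7, -0.5, -0.5]
grip_width: 0.085
gripper_force: 0.0
2.275 [0.58630274 0.0243993  0.26093112] [[ 0.313  0.95  -0.   ]
 [ 0.95  -0.313 -0.   ]
 [-0.    -0.    -1.   ]] [ 0.09265718  0.39611175 -0.28233662  1.88933065  0.14059262  0.87565552
 -0.57777363]
```

View pics/w1.png

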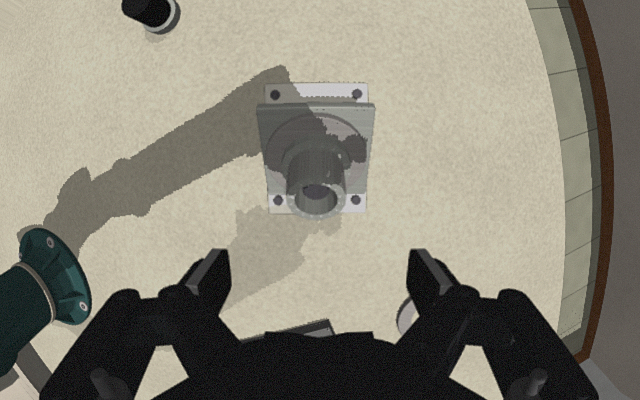

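```bash
cat >> h.py <<'E'
def wray(uv,p,r):
    m=imaging.camera_model('wrist'); f=200/np.tan(np.radians(m['vertical_fov']/2))
    d=np.array([uv[0]-m['cx'],uv[1]-m['cy']]); th=np.hypot(*d)/f; d=d/np.hypot(*d)
    c=np.array([d[0]*np.sin(th),d[1]*np.sin(th),np.cos(th)]); M=m['mount']
    return p+r.apply(M[:3,3]), r.apply(M[:3,:3]@c)
def watz(uv,z,p,r):
    o,d=wray(uv,p,r); return o+d*(z-o[2])/d[2]
E
python3 - <<'E'
from h import *
np.set_printoptions(precision=4,suppress=True)
s,p,r=pose()
print('nut top',watz((315,192),.1335,p,r), atz('top',(318,200.4),.1335), atz('side',(305,184),.1335))
w=np.array([watz(u,.018,p,r) for u in [(275,94),(357,93),(356,200),(277,200)]]);print(w,w.mean(0))
for i in range(4):
    d=w[(i+1)%4]-w[i];print(np.linalg.norm(d),np.degrees(np.arctan2(d[1],d[0])))
im=cv2.imread('pics/w1.png');cv2.imwrite('pics/w1c.png',cv2.resize(im[70:230,230:400],None,fx=3.5,fy=3.5,interpolation=cv2.INTER_CUBIC))
E
```

```text
nut top [0.5849 0.0271 0.1335] [0.583  0.0188 0.1335] [0.5794 0.0217 0.1335]
[[ 0.5673  0.1344  0.018 ]
 [ 0.6634  0.1039  0.018 ]
 [ 0.622  -0.026   0.018 ]
 [ 0.5247  0.006   0.018 ]] [0.5944 0.0546 0.018 ]
0.10085088396042428 -17.60268868120663
0.13638323281388154 -107.67484500145109
0.10242940114893825 161.77132989780074
0.13527530552698444 71.65855274775488
```

View pics/w1c.png

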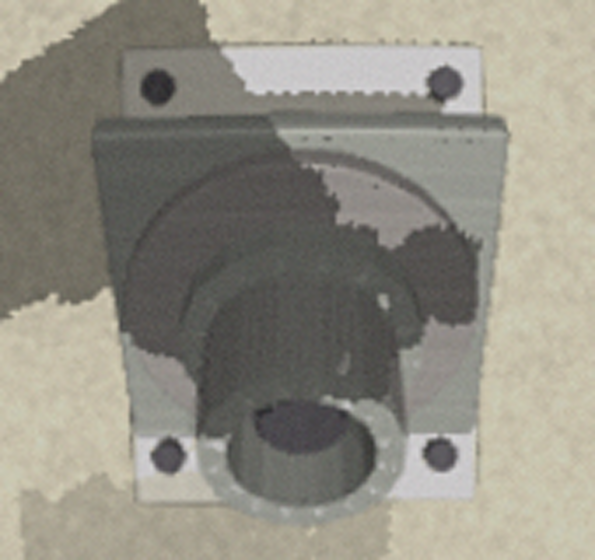

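```bash
python3 - <<'E'
from h import *
np.set_printoptions(precision=4,suppress=True)
s,p,r=pose()
t=watz((316,200),.1335,p,r);print(t)
a=np.array([.5*np.cos(np.radians(-108)),.5*np.sin(np.radians(-108)),.75**.5])
top=(t+atz('top',(318,200.4),.1335))/2
seat=top-.056*a; print('top',top,'seat',seat)
for ax in (38,):
    g=seat+a*ax/1000; g[2]-=ctrl.hold_point_z; print(ax,g,'shift tool',r.inv().apply(g-p))
print('axis in tool',r.inv().apply(a))
E
```

```text
[0.5834 0.0197 0.1335]
top [0.5832 0.0193 0.1335] seat [0.5918 0.0459 0.085 ]
38 [0.586  0.0278 0.0992] shift tool [ 0.003  -0.0013  0.1618]
axis in tool [-0.5002  0.0021 -0.8659]
```

```bash

python3 -m handwheel '[{"tx":0.03,"ty":-0.01,"tz":0.5,"yaw":0,"fingers":1},{"tx":0.03,"ty":-0.01,"tz":1,"yaw":0,"fingers":1},{"tx":0.03,"ty":-0.01,"tz":1,"yaw":0,"fingers":1}]' 40
python3 -m handwheel '[{"tx":0,"ty":0,"tz":0.3,"yaw":0,"fingers":1},{"tx":0,"ty":0,"tz":0.61,"yaw":0,"fingers":1},{"tx":0,"ty":0,"tz":0.61,"yaw":0,"fingers":1}]' 40
python3 -m handwheel '[{"tx":0,"ty":0,"tz":0,"yaw":0,"fingers":0},{"tx":0,"ty":0,"tz":0,"yaw":0,"fingers":0},{"tx":0,"ty":0,"tz":0,"yaw":0,"fingers":0},{"tx":0,"ty":0,"tz":0,"yaw":0,"fingers":0}]' 40
python3 - <<'E'
from h import *
s,p,r=pose();print(s['time'],p,s['joints'],s['ft_torque'])
cv2.imwrite('pics/w2.png',imaging.camera('wrist')[60:,:])
E
```

```text
time: 2.7
eef_pos: [0.5829, 0.0276, 0.1579]
tcp_rot: [-0.002, 0.81, 0.586, -0.004]
force: [0.2, 0.2, -0.1]
grip_width: 0.0855
gripper_force: 0.0
time: 3.08
eef_pos: [0.5859, 0.0282, 0.1004]
tcp_rot: [-0.0, 0.81, 0.587, -0.001]
force: [0.1, -0.1, 0.0]
grip_width: 0.0852
gripper_force: 0.0
time: 3.58
eef_pos: [0.5861, 0.0288, 0.1024]
tcp_rot: [0.0, 0.81, 0.587, 0.0]
force: [-3.8, -0.4, 6.8]
grip_width: 0.0536
gripper_force: 42.7
3.575 [0.58612828 0.02881004 0.10238589] [ 0.03209504  0.60181063 -0.22110062  2.00790967  0.23815538  0.55544053
 -0.67054501] [0.08343137 0.69623841 0.0892075 ]
```

View pics/w2.png

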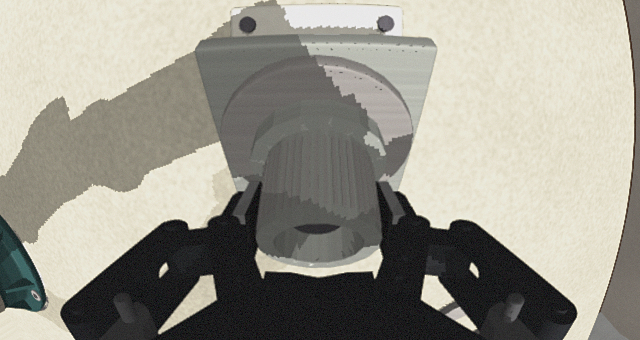

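```bash

python3 -m handwheel '[{"tx":0,"ty":0,"tz":-0.005,"yaw":-0.024,"fingers":0},{"tx":-0.005,"ty":0,"tz":-0.01,"yaw":-0.048,"fingers":0},{"tx":-0.009,"ty":0,"tz":-0.015,"yaw":-0.071,"fingers":0},{"tx":-0.009,"ty":0,"tz":-0.015,"yaw":-0.071,"fingers":0}]' 40
python3 - <<'E'
from h import *
s,p,r=pose();print(s['time'],np.degrees(r.as_euler('ZYX')),s['ft_torque'])
cv2.imwrite('pics/w3.png',imaging.camera('wrist')[60:,:])
E
```

```text
time: 4.12
eef_pos: [0.5874, 0.033, 0.105]
tcp_rot: [-0.0, 0.661, 0.751, 0.005]
force: [-6.6, 6.9, 9.9]
grip_width: 0.0533
gripper_force: 95.6
4.125 [ 97.31221552  -0.40634015 179.58337064] [ 1.65832923 -0.38768866 -0.765864  ]
```

View pics/w3.png

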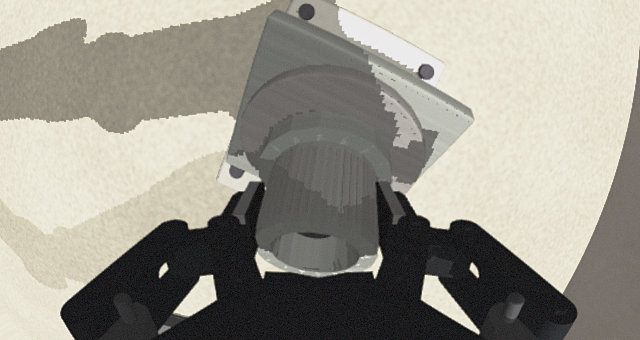

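```bash

python3 -m handwheel '[{"tx":0,"ty":0,"tz":0,"yaw":0,"fingers":0.85},{"tx":0,"ty":0,"tz":0,"yaw":0.02,"fingers":0.85},{"tx":0,"ty":0,"tz":0,"yaw":0.048,"fingers":0.85},{"tx":0,"ty":0,"tz":0,"yaw":0.076,"fingers":0.85},{"tx":0,"ty":0,"tz":0,"yaw":0.104,"fingers":0.85},{"tx":0,"ty":0,"tz":0,"yaw":0.132,"fingers":0.85},{"tx":0,"ty":0,"tz":0,"yaw":0.142,"fingers":0.85},{"tx":0,"ty":0,"tz":0,"yaw":0.142,"fingers":0.85}]' 25
python3 - <<'E'
from h import *
s,p,r=pose();print(s['time'],p,np.degrees(r.as_euler('ZYX')))
cv2.imwrite('pics/w4.png',imaging.camera('wrist')[60:,:])
E
python3 -m handwheel '[{"tx":0,"ty":0,"tz":0,"yaw":0,"fingers":0},{"tx":0,"ty":0,"tz":0,"yaw":0,"fingers":0},{"tx":0,"ty":0,"tz":0,"yaw":0,"fingers":0},{"tx":0,"ty":0,"tz":0,"yaw":0,"fingers":0}]' 25
```

```text
time: 5.18
eef_pos: [0.5864, 0.0272, 0.1026]
tcp_rot: [0.001, 0.919, 0.394, 0.0]
force: [0.0, -0.3, 0.5]
grip_width: 0.0724
gripper_force: 0.0
5.175 [0.58642601 0.02721066 0.10255831] [ 4.63472946e+01 -2.52531564e-02  1.79916189e+02]
time: 5.72
eef_pos: [0.5852, 0.0277, 0.1028]
tcp_rot: [-0.0, 0.919, 0.394, -0.001]
force: [-2.5, -0.3, 8.1]
grip_width: 0.058
gripper_force: 24.8
```

View pics/w4.png

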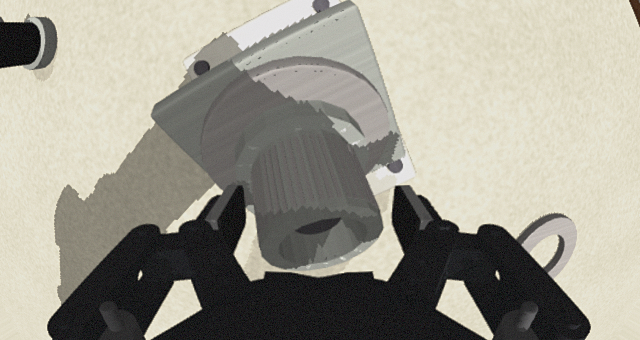

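```bash

python3 -m handwheel '[{"tx":-0.0025,"ty":0.001,"tz":-0.005,"yaw":-0.024,"fingers":0},{"tx":-0.005,"ty":0.002,"tz":-0.01,"yaw":-0.048,"fingers":0},{"tx":-0.0075,"ty":0.0035,"tz":-0.015,"yaw":-0.072,"fingers":0},{"tx":-0.01,"ty":0.005,"tz":-0.02,"yaw":-0.096,"fingers":0},{"tx":-0.0125,"ty":0.006,"tz":-0.025,"yaw":-0.12,"fingers":0},{"tx":-0.015,"ty":0.007,"tz":-0.03,"yaw":-0.142,"fingers":0},{"tx":-0.015,"ty":0.007,"tz":-0.03,"yaw":-0.142,"fingers":0}]' 25
python3 -m handwheel '[{"tx":0,"ty":0,"tz":0,"yaw":0,"fingers":0.85},{"tx":0,"ty":0,"tz":0,"yaw":0.02,"fingers":0.85},{"tx":0,"ty":0,"tz":0,"yaw":0.048,"fingers":0.85},{"tx":0,"ty":0,"tz":0,"yaw":0.076,"fingers":0.85},{"tx":0,"ty":0,"tz":0,"yaw":0.104,"fingers":0.85},{"tx":0,"ty":0,"tz":0,"yaw":0.132,"fingers":0.85},{"tx":0,"ty":0,"tz":0,"yaw":0.142,"fingers":0.85},{"tx":0,"ty":0,"tz":0,"yaw":0.142,"fingers":0.85}]' 25
python3 - <<'E'
from h import *
s,p,r=pose();print(s['time'],p,np.degrees(r.as_euler('ZYX')))
a=imaging.camera('wrist')[120:350,200:420];b=cv2.imread('pics/w4.png')[60:290,200:420]
c=imaging.camera('side')[170:280,235:350]
cv2.imwrite('pics/w5.png',cv2.resize(np.hstack([b,a,cv2.resize(c,(240,230))]),None,fx=1.17,fy=1.17))
E
```

```text
time: 6.6
eef_pos: [0.5885, 0.029, 0.1065]
tcp_rot: [0.001, 0.661, 0.751, 0.005]
force: [-0.5, 4.2, 5.9]
grip_width: 0.0542
gripper_force: 44.9
time: 7.6
eef_pos: [0.5843, 0.0251, 0.1043]
tcp_rot: [0.0, 0.919, 0.394, -0.001]
force: [0.3, 0.1, -0.5]
grip_width: 0.0728
gripper_force: 0.0
7.6 [0.58428518 0.02514895 0.10431035] [ 4.63733642e+01  1.58132395e-01 -1.79975615e+02]
```

View pics/w5.png

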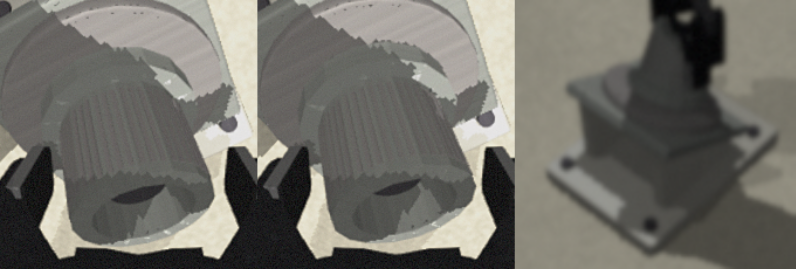

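```bash
cat >> h.py <<'E'
A=np.array([.5*np.cos(np.radians(-108)),.5*np.sin(np.radians(-108)),.75**.5]); SEAT=np.array([.5918,.0459,.085])
def wproj(X,p,r):
    m=imaging.camera_model('wrist'); f=200/np.tan(np.radians(m['vertical_fov']/2)); M=m['mount']
    c=M[:3,:3].T@(r.inv().apply(X-p)-M[:3,3]); th=np.arctan2(np.hypot(c[0],c[1]),c[2])
    return np.array([m['cx'],m['cy']])+f*th*c[:2]/np.hypot(c[0],c[1])
def climb(name,ref='w4',pref=([0.58642601,0.02721066,0.10255831],46.35)):
    s,p,r=pose(); im=imaging.camera('wrist'); cv2.imwrite(f'pics/{name}.png',im[60:])
    a=cv2.imread(f'pics/{ref}.png')[100:215,240:395]; b=im[60:]
    m=cv2.matchTemplate(b[60:260,200:440],a,cv2.TM_CCOEFF_NORMED); _,v,_,l=cv2.minMaxLoc(m)
    d=np.array(l)+[200,60]-[240,100]
    rr=R.from_euler('ZYX',[pref[1],0,180],degrees=True)
    print('time',s['time'],'shift px',d,'score',v,'tcp',p)
    for h0 in (0,2,4,):
        q0=wproj(SEAT+A*(.05+h0/1000),np.array(pref[0]),rr)
        print('h0',h0,{dh:(wproj(SEAT+A*(.05+(h0+dh)/1000),p,r)-q0).round(1).tolist() for dh in (0,1.5,3,4.5,6,9,12)})
E
python3 -c "
from h import *
climb('w6')"
```

```text
time 7.7 shift px [ 1 -4] score 0.941979706287384 tcp [0.58464035 0.02543978 0.10443922]
h0 0 {0: [0.1, -6.9], 1.5: [0.9, -4.1], 3: [1.6, -1.3], 4.5: [2.4, 1.6], 6: [3.2, 4.5], 9: [4.8, 10.4], 12: [6.4, 16.4]}
h0 2 {0: [0.1, -7.0], 1.5: [0.9, -4.1], 3: [1.7, -1.3], 4.5: [2.5, 1.7], 6: [3.2, 4.6], 9: [4.9, 10.6], 12: [6.5, 16.7]}
h0 4 {0: [0.1, -7.1], 1.5: [0.9, -4.2], 3: [1.7, -1.2], 4.5: [2.5, 1.7], 6: [3.3, 4.7], 9: [4.9, 10.8], 12: [6.6, 17.0]}
```

```bash

python3 -m handwheel '[{"tx":0,"ty":0,"tz":0,"yaw":0,"fingers":0},{"tx":0,"ty":0,"tz":0,"yaw":0,"fingers":0},{"tx":0,"ty":0,"tz":0,"yaw":0,"fingers":0},{"tx":0,"ty":0,"tz":0,"yaw":0,"fingers":0}]' 45 | grep -E "eef|force|grip"
python3 -m handwheel '[{"tx":0,"ty":0.0,"tz":0,"yaw":-0.024,"fingers":0},{"tx":0,"ty":0,"tz":0,"yaw":-0.048,"fingers":0},{"tx":0,"ty":0,"tz":0,"yaw":-0.072,"fingers":0},{"tx":-0.003,"ty":0.001,"tz":-0.005,"yaw":-0.096,"fingers":0},{"tx":-0.006,"ty":0.003,"tz":-0.01,"yaw":-0.12,"fingers":0},{"tx":-0.008,"ty":0.003,"tz":-0.015,"yaw":-0.142,"fingers":0},{"tx":-0.008,"ty":0.003,"tz":-0.015,"yaw":-0.142,"fingers":0}]' 45
python3 -m handwheel '[{"tx":0,"ty":0,"tz":0,"yaw":0,"fingers":0.85},{"tx":0,"ty":0,"tz":0,"yaw":0.02,"fingers":0.85},{"tx":0,"ty":0,"tz":0,"yaw":0.048,"fingers":0.85},{"tx":0,"ty":0,"tz":0,"yaw":0.076,"fingers":0.85},{"tx":0,"ty":0,"tz":0,"yaw":0.104,"fingers":0.85},{"tx":0,"ty":0,"tz":0,"yaw":0.132,"fingers":0.85},{"tx":0,"ty":0,"tz":0,"yaw":0.142,"fingers":0.85},{"tx":0,"ty":0,"tz":0,"yaw":0.142,"fingers":0.85}]' 25
python3 -c "
from h import *
climb('w7')"
```

```text
eef_pos: [0.5845, 0.026, 0.1053]
force: [-2.2, -0.2, 5.8]
grip_width: 0.0572
gripper_force: 44.8
time: 9.12
eef_pos: [0.5894, 0.0264, 0.1091]
tcp_rot: [0.002, 0.661, 0.751, 0.004]
force: [-0.4, 0.4, 11.9]
grip_width: 0.0537
gripper_force: 54.2
time: 10.12
eef_pos: [0.5842, 0.0251, 0.1058]
tcp_rot: [0.0, 0.919, 0.394, -0.001]
force: [-0.4, -0.1, -0.3]
grip_width: 0.0722
gripper_force: 0.0
time 10.125 shift px [ 0 -5] score 0.9188781380653381 tcp [0.58420865 0.02509278 0.10579992]
h0 0 {0: [0.3, -9.6], 1.5: [1.0, -6.8], 3: [1.8, -4.0], 4.5: [2.5, -1.1], 6: [3.3, 1.8], 9: [4.9, 7.6], 12: [6.5, 13.5]}
h0 2 {0: [0.2, -9.7], 1.5: [1.0, -6.8], 3: [1.8, -4.0], 4.5: [2.6, -1.1], 6: [3.4, 1.8], 9: [5.0, 7.7], 12: [6.6, 13.8]}
h0 4 {0: [0.2, -9.7], 1.5: [1.0, -6.9], 3: [1.8, -4.0], 4.5: [2.6, -1.1], 6: [3.4, 1.9], 9: [5.0, 7.9], 12: [6.7, 14.0]}
```

```bash
cat >> h.py <<'E'
import json
def snap(name,ref=None):
    s,p,r=pose(); im=imaging.camera('wrist'); cv2.imwrite(f'pics/{name}.png',im)
    json.dump([list(p),list(r.as_quat())],open(f'{name}.json','w'))
    print('t',round(s['time'],2),'tcp',p.round(4))
    if ref:
        a=cv2.imread(f'pics/{ref}.png')[160:275,240:395]; p0,q=json.load(open(f'{ref}.json'))
        m=cv2.matchTemplate(im[110:330,200:440],a,cv2.TM_CCOEFF_NORMED); _,v,_,l=cv2.minMaxLoc(m)
        d=np.array(l)+[200,110]-[240,160]; q0=wproj(SEAT+A*.052,np.array(p0),R.from_quat(q))
        dh=np.arange(-3,15,.1); e=[np.linalg.norm(wproj(SEAT+A*(.052+h/1000),p,r)-q0-d) for h in dh]
        print('climb since',ref,dh[np.argmin(e)],'mm, resid px',min(e),'score',v,'shift',d)
E
python3 -m handwheel '[{"tx":0,"ty":0,"tz":0,"yaw":-0.024,"fingers":0.85},{"tx":0,"ty":0,"tz":0,"yaw":-0.043,"fingers":0.85},{"tx":0,"ty":0,"tz":0,"yaw":-0.043,"fingers":0.85}]' 45 | grep -E "eef|force|grip"
python3 -c "
from h import *
snap('a0')"
python3 -m handwheel '[{"tx":0,"ty":0,"tz":0,"yaw":0,"fingers":0},{"tx":0,"ty":0,"tz":0,"yaw":0,"fingers":0},{"tx":0,"ty":0,"tz":0,"yaw":0,"fingers":0},{"tx":0,"ty":0,"tz":0,"yaw":0,"fingers":0}]' 45 | grep -E "eef|force|grip"
python3 -m handwheel '[{"tx":0,"ty":0.0,"tz":0,"yaw":-0.025,"fingers":0},{"tx":0,"ty":0,"tz":0,"yaw":-0.05,"fingers":0},{"tx":0,"ty":0,"tz":0,"yaw":-0.072,"fingers":0},{"tx":0,"ty":0,"tz":0,"yaw":-0.096,"fingers":0}]' 45
python3 -m handwheel '[{"tx":0,"ty":0,"tz":0,"yaw":-0.024,"fingers":0},{"tx":0,"ty":0,"tz":0,"yaw":-0.046,"fingers":0},{"tx":0,"ty":0,"tz":0,"yaw":-0.046,"fingers":0}]' 45
python3 -m handwheel '[{"tx":0,"ty":0,"tz":0,"yaw":0,"fingers":0.85},{"tx":0,"ty":0,"tz":0,"yaw":0.02,"fingers":0.85},{"tx":0,"ty":0,"tz":0,"yaw":0.048,"fingers":0.85},{"tx":0,"ty":0,"tz":0,"yaw":0.076,"fingers":0.85},{"tx":0,"ty":0,"tz":0,"yaw":0.104,"fingers":0.85},{"tx":0,"ty":0,"tz":0,"yaw":0.132,"fingers":0.85},{"tx":0,"ty":0,"tz":0,"yaw":0.142,"fingers":0.85},{"tx":0,"ty":0,"tz":0,"yaw":0.142,"fingers":0.85}]' 45 | grep -E "eef|force|grip"
python3 -c "
from h import *
snap('a1','a0')"
```

```text
eef_pos: [0.5846, 0.025, 0.106]
force: [-0.1, 0.0, 0.5]
grip_width: 0.0726
gripper_force: 0.0
t 10.55 tcp [0.5846 0.025  0.106 ]
eef_pos: [0.5846, 0.0251, 0.1068]
force: [-2.4, -1.1, 5.6]
grip_width: 0.055
gripper_force: 45.6
time: 11.6
eef_pos: [0.59, 0.0245, 0.1092]
tcp_rot: [0.003, 0.669, 0.744, 0.004]
force: [0.4, 1.3, 12.7]
grip_width: 0.0535
gripper_force: 45.7
time: 11.98
eef_pos: [0.589, 0.0303, 0.1105]
tcp_rot: [0.002, 0.553, 0.833, 0.006]
force: [-5.8, 3.9, 21.3]
grip_width: 0.0537
gripper_force: 97.5
eef_pos: [0.5845, 0.025, 0.1058]
force: [0.0, 0.7, -0.2]
grip_width: 0.0726
gripper_force: 0.0
t 12.97 tcp [0.5845 0.025  0.1058]
climb since a0 -0.09999999999999742 mm, resid px 0.19951149483446384 score 0.9645652174949646 shift [0 0]
```

```bash
cat >> h.py <<'E'
def st(name):
    s,p,r=pose(); im=imaging.camera('wrist'); cv2.imwrite(f'pics/{name}.png',im)
    print(name,round(s['time'],2),p.round(4),'az',round(np.degrees(r.as_euler('ZYX')[0]),1),'w',round(s['grip_width']*1000,1),'g',round(s['gripper_force'],1),'F',np.round(s['force'],1),'T',np.round(s['ft_torque'],2))
E
python3 -m handwheel '[{"tx":0,"ty":0,"tz":0,"yaw":0,"fingers":0},{"tx":0,"ty":0,"tz":0,"yaw":0,"fingers":0},{"tx":0,"ty":0,"tz":0,"yaw":0,"fingers":0},{"tx":0,"ty":0,"tz":0,"yaw":0,"fingers":0}]' 60 | grep -E "eef|force|grip"
python3 -c "from h import *;st('b0')"
python3 -m handwheel '[{"tx":0,"ty":0,"tz":-0.003,"yaw":-0.015,"fingers":0}]' 60 >/dev/null
python3 -c "from h import *;st('b1')"
python3 -m handwheel '[{"tx":0,"ty":0,"tz":-0.003,"yaw":-0.015,"fingers":0}]' 60 >/dev/null
python3 -c "from h import *;st('b2')"
python3 -m handwheel '[{"tx":0,"ty":0,"tz":-0.003,"yaw":-0.015,"fingers":0}]' 60 >/dev/null
python3 -c "from h import *;st('b3')"
python3 -m handwheel '[{"tx":0,"ty":0,"tz":-0.003,"yaw":-0.015,"fingers":0}]' 60 >/dev/null
python3 -c "from h import *;st('b4')"
python3 -m handwheel '[{"tx":0,"ty":0,"tz":-0.003,"yaw":-0.015,"fingers":0}]' 60 >/dev/null
python3 -c "from h import *;st('b5')"
python3 - <<'E'
import cv2,numpy as np
# column/row phase shift of nut side patch between successive frames
for i in range(5):
    a=cv2.cvtColor(cv2.imread(f'pics/b{i}.png'),6);b=cv2.cvtColor(cv2.imread(f'pics/b{i+1}.png'),6)
    pts=cv2.goodFeaturesToTrack(a[200:335,262:378],60,.02,5)+np.float32([262,200])
    n,ok,e=cv2.calcOpticalFlowPyrLK(a,b,pts,None,winSize=(15,15),maxLevel=2)
    d=(n-pts)[ok[:,0]==1][:,0];P=pts[ok[:,0]==1][:,0]
    for lo,hi in ((200,230),(230,270),(270,300),(300,335)):
        k=(P[:,1]>=lo)&(P[:,1]<hi)
        if k.any():print(i,lo,k.sum(),np.median(d[k],0).round(1),end=' ')
    print()
E
```

```text
eef_pos: [0.5847, 0.025, 0.1067]
force: [-2.0, -1.1, 5.2]
grip_width: 0.0544
gripper_force: 61.0
b0 13.53 [0.5847 0.025  0.1067] az 61.8 w 54.4 g 61.0 F [-2.  -1.1  5.2] T [-0.01  0.44  0.04]
b1 13.7 [0.5865 0.025  0.1073] az 67.3 w 54.7 g 60.7 F [ 1.3 -0.7  4.5] T [-0.12 -0.36 -0.33]
b2 13.88 [0.5878 0.0249 0.108 ] az 72.5 w 54.4 g 61.1 F [ 3.2 -0.8  6.2] T [-0.2  -0.64 -0.49]
b3 14.05 [0.5884 0.0246 0.1086] az 77.9 w 54.4 g 60.7 F [ 4.2 -1.4  4.8] T [-0.28 -0.89 -0.62]
b4 14.22 [0.5891 0.0242 0.1092] az 83.2 w 54.4 g 60.7 F [ 4.1 -1.9  6.9] T [-0.1  -1.01 -0.93]
b5 14.4 [0.5893 0.024  0.1095] az 88.6 w 53.7 g 60.5 F [ 1.8 -5.2 11.4] T [-1.13 -0.58 -0.68]
0 200 5 [ 0.8 -1.9] 0 230 3 [ 0.6 -0.6] 0 270 2 [-3.6 -0. ] 0 300 19 [-0.7  0.1] 
1 200 2 [ 0. -2.] 1 230 3 [ 0.2 -0. ] 1 270 2 [-1.3 -0.6] 1 300 17 [-0.  0.] 
2 200 2 [ 1.4 -2.4] 2 230 3 [-0.   0.1] 2 270 5 [ 0.5 -0.4] 2 300 16 [ 0.1 -0.2] 
3 200 1 [ 1.6 -1.6] 3 230 2 [ 1.  -0.2] 3 270 2 [-0.7 -1.5] 3 300 18 [-1.1 -0.3] 
4 230 1 [ 0.9 -0.4] 4 270 3 [1.9 0.9] 4 300 16 [-2.2 -0.3]
```

```bash

python3 -m handwheel '[{"tx":0,"ty":0,"tz":-0.005,"yaw":-0.022,"fingers":0},{"tx":0,"ty":0,"tz":-0.01,"yaw":-0.044,"fingers":0}]' 60 >/dev/null
python3 -c "from h import *;st('c0')"
python3 -m handwheel '[{"tx":0,"ty":0,"tz":0,"yaw":0,"fingers":1},{"tx":0,"ty":0,"tz":0,"yaw":0,"fingers":1}]' 60 >/dev/null
python3 -c "from h import *;st('c1')"
python3 -m handwheel '[{"tx":0,"ty":0,"tz":0,"yaw":0,"fingers":1},{"tx":0,"ty":0,"tz":0,"yaw":0,"fingers":1}]' 60 >/dev/null
python3 -c "from h import *;st('c2')"
python3 -m handwheel '[{"tx":0,"ty":0,"tz":0,"yaw":0.029,"fingers":1},{"tx":0,"ty":0,"tz":0,"yaw":0.058,"fingers":1},{"tx":0,"ty":0,"tz":0,"yaw":0.087,"fingers":1},{"tx":0,"ty":0,"tz":0,"yaw":0.116,"fingers":1},{"tx":0,"ty":0,"tz":0,"yaw":0.119,"fingers":1}]' 60 >/dev/null
python3 -c "from h import *;st('c3'); snap('a2','a0')"
python3 - <<'E'
import cv2,numpy as np
for A,B in (('c0','c1'),('c1','c2')):
    a=cv2.cvtColor(cv2.imread(f'pics/{A}.png'),6);b=cv2.cvtColor(cv2.imread(f'pics/{B}.png'),6)
    pts=cv2.goodFeaturesToTrack(a[200:335,262:378],60,.02,5)+np.float32([262,200])
    n,ok,e=cv2.calcOpticalFlowPyrLK(a,b,pts,None,winSize=(15,15),maxLevel=2)
    d=(n-pts)[ok[:,0]==1][:,0];P=pts[ok[:,0]==1][:,0]
    for lo,hi in ((200,230),(230,270),(270,300),(300,335)):
        k=(P[:,1]>=lo)&(P[:,1]<hi)
        if k.any():print(A,lo,k.sum(),np.median(d[k],0).round(1),end=' ')
    print()
E
```

```text
c0 14.7 [0.5916 0.0217 0.1107] az 104.1 w 53.7 g 62.9 F [ 8.2 -5.9  1.6] T [-2.08 -2.67 -2.12]
c1 15.0 [0.5838 0.0256 0.1082] az 104.6 w 85.3 g 0.0 F [-0.3  0.  -0.3] T [0.   0.05 0.04]
c2 15.3 [0.5845 0.0257 0.1085] az 104.7 w 85.4 g 0.0 F [-0.4 -0.6 -0.5] T [ 0.04 -0.01 -0.05]
c3 15.97 [0.5849 0.0257 0.1088] az 61.9 w 85.3 g 0.0 F [ 1.3  0.5 -0.8] T [-0.03 -0.    0.  ]
t 16.02 tcp [0.5849 0.0256 0.1088]
climb since a0 1.0000000000000036 mm, resid px 0.43224787357275446 score 0.7821183800697327 shift [0 0]
c0 230 2 [31.4 22.5] c0 270 3 [-26.6  -0.7] c0 300 8 [4.7 3.1] 
c1 200 1 [-1.2 -0.4] c1 230 1 [-1.1 -0.5] c1 270 4 [-1.  -1.8] c1 300 11 [-1.4 -0.1]
```

```bash

python3 -m handwheel '[{"tx":0,"ty":0,"tz":0.03,"yaw":0.008,"fingers":0.9},{"tx":0,"ty":0,"tz":0.03,"yaw":0.008,"fingers":0.9}]' 50 >/dev/null
python3 -c "from h import *;st('x');snap('d0')"
python3 -m handwheel '[{"tx":0,"ty":0,"tz":0,"yaw":0,"fingers":0},{"tx":0,"ty":0,"tz":0,"yaw":0,"fingers":0},{"tx":0,"ty":0,"tz":0,"yaw":0,"fingers":0},{"tx":-0.003,"ty":0,"tz":-0.005,"yaw":-0.024,"fingers":0},{"tx":-0.006,"ty":0.001,"tz":-0.01,"yaw":-0.048,"fingers":0},{"tx":-0.008,"ty":0.002,"tz":-0.015,"yaw":-0.072,"fingers":0},{"tx":-0.008,"ty":0.002,"tz":-0.015,"yaw":-0.072,"fingers":0}]' 50
python3 -c "from h import *;st('x')"
python3 -m handwheel '[{"tx":0,"ty":0,"tz":0,"yaw":0,"fingers":0.9},{"tx":0,"ty":0,"tz":0,"yaw":0,"fingers":0.9},{"tx":0,"ty":0,"tz":0,"yaw":0.028,"fingers":0.9},{"tx":0,"ty":0,"tz":0,"yaw":0.056,"fingers":0.9},{"tx":0,"ty":0,"tz":0,"yaw":0.072,"fingers":0.9},{"tx":0,"ty":0,"tz":0,"yaw":0.072,"fingers":0.9}]' 50 >/dev/null
python3 -c "from h import *;snap('d1','d0')"
python3 -m handwheel '[{"tx":0,"ty":0,"tz":0,"yaw":0,"fingers":0},{"tx":0,"ty":0,"tz":0,"yaw":0,"fingers":0},{"tx":0,"ty":0,"tz":0,"yaw":0,"fingers":0},{"tx":-0.003,"ty":0,"tz":-0.005,"yaw":-0.024,"fingers":0},{"tx":-0.006,"ty":0.001,"tz":-0.01,"yaw":-0.048,"fingers":0},{"tx":-0.008,"ty":0.002,"tz":-0.015,"yaw":-0.072,"fingers":0},{"tx":-0.008,"ty":0.002,"tz":-0.015,"yaw":-0.072,"fingers":0}]' 50
python3 -c "from h import *;st('x')"
python3 -m handwheel '[{"tx":0,"ty":0,"tz":0,"yaw":0,"fingers":0.9},{"tx":0,"ty":0,"tz":0,"yaw":0,"fingers":0.9},{"tx":0,"ty":0,"tz":0,"yaw":0.028,"fingers":0.9},{"tx":0,"ty":0,"tz":0,"yaw":0.056,"fingers":0.9},{"tx":0,"ty":0,"tz":0,"yaw":0.072,"fingers":0.9},{"tx":0,"ty":0,"tz":0,"yaw":0.072,"fingers":0.9}]' 50 >/dev/null
python3 -c "from h import *;snap('d2','d0');snap('d2','d1')"
```

```text
x 16.32 [0.5847 0.0253 0.1055] az 59.0 w 76.8 g 0.0 F [-0.2 -0.8 -0.4] T [0.01 0.   0.03]
t 16.38 tcp [0.5848 0.0252 0.1056]
time: 17.3
eef_pos: [0.5877, 0.0234, 0.1096]
tcp_rot: [0.002, 0.738, 0.674, 0.002]
force: [-0.4, -1.8, 13.5]
grip_width: 0.0535
gripper_force: 51.6
x 17.3 [0.5877 0.0234 0.1096] az 84.8 w 53.5 g 51.6 F [-0.4 -1.8 13.5] T [-0.44 -0.07 -0.18]
t 18.1 tcp [0.5842 0.0248 0.1068]
climb since d0 0.7000000000000033 mm, resid px 0.7846606790170698 score 0.9581562280654907 shift [ 0 -1]
time: 19.02
eef_pos: [0.5879, 0.0226, 0.111]
tcp_rot: [0.002, 0.739, 0.674, 0.002]
force: [-0.6, -2.9, 12.8]
grip_width: 0.0536
gripper_force: 52.9
x 19.02 [0.5879 0.0226 0.111 ] az 84.8 w 53.6 g 52.9 F [-0.6 -2.9 12.8] T [-0.46 -0.19 -0.08]
t 19.82 tcp [0.5839 0.024  0.1082]
climb since d0 2.0000000000000044 mm, resid px 0.218184896404875 score 0.9454541206359863 shift [ 1 -2]
t 19.88 tcp [0.584  0.024  0.1083]
climb since d1 1.2000000000000037 mm, resid px 0.2506048843701368 score 0.9610799551010132 shift [ 0 -1]
```

```bash

python3 -m handwheel '[{"tx":0,"ty":0,"tz":0,"yaw":0,"fingers":0},{"tx":0,"ty":0,"tz":0,"yaw":0,"fingers":0},{"tx":0,"ty":0,"tz":0,"yaw":0,"fingers":0},{"tx":-0.003,"ty":0,"tz":-0.005,"yaw":-0.028,"fingers":0},{"tx":-0.006,"ty":0.001,"tz":-0.01,"yaw":-0.056,"fingers":0},{"tx":-0.008,"ty":0.002,"tz":-0.015,"yaw":-0.078,"fingers":0},{"tx":-0.008,"ty":0.002,"tz":-0.015,"yaw":-0.078,"fingers":0}]' 50
python3 -m handwheel '[{"tx":0,"ty":0,"tz":0,"yaw":0,"fingers":0.85},{"tx":0,"ty":0,"tz":0,"yaw":0,"fingers":0.85},{"tx":0,"ty":0,"tz":0,"yaw":0.028,"fingers":0.85},{"tx":0,"ty":0,"tz":0,"yaw":0.056,"fingers":0.85},{"tx":0,"ty":0,"tz":0,"yaw":0.078,"fingers":0.85}]' 50 >/dev/null
python3 -m handwheel '[{"tx":0,"ty":0,"tz":0,"yaw":0,"fingers":0},{"tx":0,"ty":0,"tz":0,"yaw":0,"fingers":0},{"tx":0,"ty":0,"tz":0,"yaw":0,"fingers":0},{"tx":-0.003,"ty":0,"tz":-0.005,"yaw":-0.028,"fingers":0},{"tx":-0.006,"ty":0.001,"tz":-0.01,"yaw":-0.056,"fingers":0},{"tx":-0.008,"ty":0.002,"tz":-0.015,"yaw":-0.078,"fingers":0},{"tx":-0.008,"ty":0.002,"tz":-0.015,"yaw":-0.078,"fingers":0}]' 50
python3 -m handwheel '[{"tx":0,"ty":0,"tz":0,"yaw":0,"fingers":0.85},{"tx":0,"ty":0,"tz":0,"yaw":0,"fingers":0.85},{"tx":0,"ty":0,"tz":0,"yaw":0.028,"fingers":0.85},{"tx":0,"ty":0,"tz":0,"yaw":0.056,"fingers":0.85},{"tx":0,"ty":0,"tz":0,"yaw":0.078,"fingers":0.85},{"tx":0,"ty":0,"tz":0,"yaw":0.078,"fingers":0.85}]' 50 >/dev/null
python3 - <<'E'
from h import *
snap('e2','d0');st('e2x')
# absolute: fit climb by stereo-free view: compare rim ellipse via edges -> project model rim at several h, score gradient
s,p,r=pose(); g=cv2.GaussianBlur(cv2.cvtColor(cv2.imread('pics/e2.png'),6),(0,0),1).astype(float)
gx,gy=cv2.Sobel(g,6,1,0),cv2.Sobel(g,6,0,1); m=np.hypot(gx,gy)
u=np.cross(A,[0,0,1]);u/=np.linalg.norm(u);v=np.cross(A,u)
for nm,rad,ax in (('top rim',.027,.056),('flange top',.035,.012)):
    out=[]
    for h in np.arange(0,17,1.):
        q=[wproj(SEAT+A*(ax+h/1000)+rad*(np.cos(t)*u+np.sin(t)*v),p,r) for t in np.linspace(0,2*np.pi,120)]
        q=np.array(q).round().astype(int);k=(q[:,0]>=0)&(q[:,0]<640)&(q[:,1]>=0)&(q[:,1]<400);q=q[k]
        out.append(int(m[q[:,1],q[:,0]].mean()))
    print(nm,out)
E
```

```text
time: 20.8
eef_pos: [0.588, 0.0202, 0.1125]
tcp_rot: [0.003, 0.726, 0.687, 0.002]
force: [0.2, -5.8, 13.8]
grip_width: 0.0532
gripper_force: 52.5
time: 22.3
eef_pos: [0.588, 0.019, 0.1137]
tcp_rot: [0.003, 0.726, 0.688, 0.002]
force: [0.8, -5.2, 10.7]
grip_width: 0.0533
gripper_force: 52.3
t 23.05 tcp [0.5833 0.0227 0.1112]
climb since d0 3.5000000000000053 mm, resid px 0.8386527442989664 score 0.8034446239471436 shift [ 0 -5]
e2x 23.1 [0.5834 0.0227 0.1113] az 59.1 w 72.5 g 0.0 F [-0.5 -0.3 -0.4] T [-0.01  0.02 -0.01]
top rim [32, 33, 33, 34, 32, 34, 35, 40, 47, 62, 70, 53, 83, 117, 97, 104, 88]Traceback (most recent call last):
  File "<stdin>", line 10, in <module>
  File "h.py", line 26, in wproj
    m=imaging.camera_model('wrist'); f=200/np.tan(np.radians(m['vertical_fov']/2)); M=m['mount']
ValueError: time passes only in moves, steps and waits
```

```bash
cat > fit.py <<'E'
from h import *
m=imaging.camera_model('wrist'); imaging.camera_model=lambda n:m
u=np.cross(A,[0,0,1]);u/=np.linalg.norm(u);v=np.cross(A,u)
def fit(img,p,r):
    g=cv2.GaussianBlur(cv2.cvtColor(img,6),(0,0),1).astype(np.float32); gm=cv2.magnitude(cv2.Sobel(g,5,1,0),cv2.Sobel(g,5,0,1))
    for nm,rad,ax in (('rim',.027,.056),('flange',.035,.012)):
        o=[]
        for h in range(-3,19):
            q=np.array([wproj(SEAT+A*(ax+h/1000)+rad*(np.cos(t)*u+np.sin(t)*v),p,r) for t in np.linspace(0,2*np.pi,90)],np.float32)
            k=(q[:,1]<318)&(q[:,1]>0); o.append(int(cv2.remap(gm,q[k][None,:,0],q[k][None,:,1],1).mean()))
        print('  ',nm,'best h',int(np.argmax(o))-3,o)
E
python3 - <<'E'
from fit import *
print('w1');fit(cv2.imread('pics/w1.png'),np.array([.5863,.0244,.2609]),R.from_euler('ZYX',[71.75,0,180],degrees=True))
w4=np.vstack([np.zeros((60,640,3),np.uint8),cv2.imread('pics/w4.png')])
print('w4');fit(w4,np.array([.58643,.02721,.10256]),R.from_euler('ZYX',[46.35,0,180],degrees=True))
for n in ('a0','d0','d2','e2'):
    p,q=json.load(open(n+'.json'));print(n);fit(cv2.imread(f'pics/{n}.png'),np.array(p),R.from_quat(q))
E
```

```text
w1
   rim best h 0 [47, 53, 58, 59, 55, 49, 45, 43, 40, 37, 39, 44, 45, 43, 40, 38, 35, 34, 34, 33, 34, 32]
   flange best h 5 [33, 35, 36, 37, 37, 38, 38, 38, 39, 39, 38, 37, 37, 37, 38, 39, 39, 38, 37, 36, 36, 34]
w4
   rim best h -1 [61, 76, 110, 106, 63, 49, 41, 43, 46, 32, 28, 26, 29, 21, 18, 20, 19, 25, 30, 27, 23, 27]
   flange best h 11 [21, 24, 29, 34, 34, 31, 32, 32, 32, 32, 33, 31, 34, 41, 43, 41, 41, 39, 41, 41, 43, 41]
a0
   rim best h 3 [34, 40, 52, 62, 58, 72, 115, 106, 68, 48, 39, 41, 34, 30, 28, 27, 28, 29, 29, 35, 35, 33]
   flange best h 18 [19, 18, 18, 18, 20, 24, 31, 37, 40, 38, 33, 32, 30, 31, 33, 34, 34, 37, 40, 44, 46, 50]
d0
   rim best h 8 [28, 28, 29, 31, 33, 40, 55, 56, 55, 63, 77, 79, 62, 46, 35, 36, 33, 27, 22, 23, 24, 31]
   flange best h 8 [27, 24, 22, 20, 18, 16, 17, 20, 23, 28, 37, 44, 42, 36, 32, 30, 32, 33, 34, 36, 39, 38]
d2
   rim best h 10 [33, 33, 33, 34, 33, 34, 38, 43, 55, 63, 57, 57, 60, 70, 66, 50, 41, 42, 39, 33, 28, 22]
   flange best h 10 [29, 28, 26, 22, 22, 20, 17, 16, 15, 18, 24, 33, 42, 48, 47, 43, 37, 33, 31, 32, 34, 37]
e2
   rim best h 13 [29, 29, 30, 30, 30, 30, 31, 31, 33, 35, 43, 55, 64, 59, 69, 96, 97, 67, 49, 40, 33, 39]
   flange best h 14 [28, 29, 29, 28, 28, 27, 24, 23, 21, 20, 19, 20, 23, 28, 37, 45, 53, 54, 48, 39, 36, 35]
```

```bash

python3 -m handwheel '[{"tx":0,"ty":0,"tz":0,"yaw":0,"fingers":0},{"tx":0,"ty":0,"tz":0,"yaw":0,"fingers":0},{"tx":0,"ty":0,"tz":0,"yaw":0,"fingers":0},{"tx":-0.003,"ty":0,"tz":-0.005,"yaw":-0.028,"fingers":0},{"tx":-0.006,"ty":0.001,"tz":-0.012,"yaw":-0.056,"fingers":0},{"tx":-0.01,"ty":0.002,"tz":-0.02,"yaw":-0.085,"fingers":0},{"tx":-0.01,"ty":0.002,"tz":-0.02,"yaw":-0.085,"fingers":0}]' 60
python3 -m handwheel '[{"tx":-0.01,"ty":-0.003,"tz":-0.02,"yaw":0,"fingers":0},{"tx":-0.02,"ty":-0.006,"tz":-0.04,"yaw":0,"fingers":0}]' 60
python3 - <<'E'
from fit import *
s,p,r=pose();st('f0');fit(cv2.imread('pics/f0.png'),p,r);print(r.inv().apply(A))
E
```

```text
time: 24.02
eef_pos: [0.5905, 0.0206, 0.1157]
tcp_rot: [0.004, 0.71, 0.704, 0.006]
force: [6.1, -1.6, 1.9]
grip_width: 0.0547
gripper_force: 61.9
time: 24.28
eef_pos: [0.5905, 0.0206, 0.1186]
tcp_rot: [0.004, 0.71, 0.704, 0.007]
force: [11.7, 1.4, -10.9]
grip_width: 0.0547
gripper_force: 62.9
f0 24.27 [0.5905 0.0206 0.1186] az 89.5 w 54.7 g 62.9 F [ 11.7   1.4 -10.9] T [ 0.29 -2.52 -0.17]
   rim best h 16 [14, 14, 14, 14, 13, 14, 16, 16, 17, 19, 19, 20, 18, 18, 21, 29, 35, 45, 46, 49, 43, 34]
   flange best h 18 [16, 16, 17, 15, 14, 12, 11, 13, 15, 17, 19, 22, 25, 27, 28, 27, 24, 21, 20, 21, 25, 29]
[-0.47228026 -0.13715057 -0.87071297]
```

```bash

python3 -m handwheel '[{"tx":0.01,"ty":0.003,"tz":0.02,"yaw":0,"fingers":0.85},{"tx":0.01,"ty":0.003,"tz":0.02,"yaw":0,"fingers":0.85},{"tx":0.01,"ty":0.003,"tz":0.02,"yaw":0.028,"fingers":0.85},{"tx":0.01,"ty":0.003,"tz":0.02,"yaw":0.056,"fingers":0.85},{"tx":0.01,"ty":0.003,"tz":0.02,"yaw":0.085,"fingers":0.85},{"tx":0.01,"ty":0.003,"tz":0.02,"yaw":0.085,"fingers":0.85}]' 60 >/dev/null
python3 - <<'E'
from fit import *
s,p,r=pose();st('f1');fit(cv2.imread('pics/f1.png'),p,r)
ax=(p[2]+.0187-.085)/A[2];print('axis pt at hold height',SEAT+A*ax, ax, 'offset tool',r.inv().apply(SEAT+A*ax-p)[:2])
E
```

```text
f1 25.07 [0.5825 0.0203 0.1156] az 59.1 w 72.6 g 0.0 F [ 0.5 -0.1  0.9] T [ 0.01 -0.02  0.  ]
   rim best h 16 [44, 44, 44, 49, 52, 48, 46, 43, 43, 42, 42, 42, 43, 46, 57, 69, 67, 68, 78, 83, 70, 53]
   flange best h 15 [16, 17, 20, 23, 24, 22, 22, 23, 21, 20, 20, 20, 20, 19, 19, 22, 28, 37, 40, 39, 35, 33]
axis pt at hold height [0.58301064 0.01884913 0.13426466] 0.056885935088974535 offset tool [-0.00098842  0.00118988]
```

```bash

python3 -m handwheel '[{"tx":0,"ty":0,"tz":0,"yaw":0,"fingers":0},{"tx":0,"ty":0,"tz":0,"yaw":0,"fingers":0},{"tx":0,"ty":0,"tz":0,"yaw":0,"fingers":0},{"tx":-0.003,"ty":0,"tz":-0.005,"yaw":-0.02,"fingers":0},{"tx":-0.006,"ty":0.001,"tz":-0.012,"yaw":-0.038,"fingers":0}]' 60
python3 -m handwheel '[{"tx":-0.015,"ty":0,"tz":-0.025,"yaw":0,"fingers":0},{"tx":-0.03,"ty":0,"tz":-0.05,"yaw":0,"fingers":0},{"tx":-0.03,"ty":0,"tz":-0.05,"yaw":0,"fingers":0}]' 60
python3 - <<'E'
from fit import *
s,p,r=pose();st('f2');fit(cv2.imread('pics/f2.png'),p,r)
E
```

```text
time: 25.75
eef_pos: [0.5851, 0.0195, 0.1177]
tcp_rot: [0.001, 0.805, 0.594, 0.002]
force: [3.2, -0.5, -0.3]
grip_width: 0.0539
gripper_force: 61.6
time: 26.12
eef_pos: [0.5832, 0.0169, 0.1223]
tcp_rot: [0.0, 0.806, 0.592, 0.001]
force: [3.2, 0.8, -0.4]
grip_width: 0.0533
gripper_force: 63.0
f2 26.12 [0.5832 0.0169 0.1223] az 72.6 w 53.3 g 63.0 F [ 3.2  0.8 -0.4] T [ 0.31 -0.8  -0.05]
   rim best h 18 [24, 23, 21, 21, 19, 18, 18, 18, 17, 19, 26, 25, 21, 19, 17, 16, 17, 17, 17, 20, 27, 38]
   flange best h 16 [17, 17, 17, 17, 16, 15, 15, 15, 14, 14, 14, 15, 16, 18, 21, 23, 23, 27, 32, 37, 32, 27]
```

```bash

python3 -m handwheel '[{"tx":-0.03,"ty":0,"tz":-0.052,"yaw":0,"fingers":0},{"tx":-0.06,"ty":0,"tz":-0.104,"yaw":0,"fingers":0},{"tx":-0.09,"ty":0,"tz":-0.156,"yaw":0,"fingers":0},{"tx":-0.09,"ty":0,"tz":-0.156,"yaw":0,"fingers":0}]' 60
python3 - <<'E'
from fit import *
s,p,r=pose();st('f3');fit(cv2.imread('pics/f3.png'),p,r)
E
```

```text
time: 26.68
eef_pos: [0.5783, 0.007, 0.1376]
tcp_rot: [-0.0, 0.806, 0.592, -0.001]
force: [-0.8, 0.7, -2.8]
grip_width: 0.0532
gripper_force: 63.6
f3 26.68 [0.5783 0.007  0.1376] az 72.5 w 53.2 g 63.6 F [-0.8  0.7 -2.8] T [-0.01  0.01  0.05]
   rim best h 16 [11, 12, 13, 14, 17, 21, 23, 25, 25, 21, 20, 23, 27, 30, 31, 33, 34, 34, 34, 35, 35, 35]
   flange best h 15 [11, 11, 11, 11, 11, 12, 13, 13, 12, 12, 13, 14, 14, 15, 16, 16, 18, 21, 23, 23, 23, 22]
```

```bash

python3 -m handwheel '[{"tx":-0.05,"ty":0,"tz":-0.087,"yaw":0,"fingers":0},{"tx":-0.1,"ty":0,"tz":-0.173,"yaw":0,"fingers":0},{"tx":-0.15,"ty":0,"tz":-0.26,"yaw":0,"fingers":0},{"tx":-0.2,"ty":0,"tz":-0.5,"yaw":0,"fingers":0},{"tx":-0.3,"ty":0,"tz":-0.8,"yaw":0,"fingers":0},{"tx":-0.3,"ty":0,"tz":-0.8,"yaw":0,"fingers":0}]' 60
python3 - <<'E'
from fit import *
s,p,r=pose();st('g0');print('to tray',r.inv().apply(np.array([.434,-.293,.2])-p))
E
```

```text
time: 27.48
eef_pos: [0.5722, -0.0216, 0.2201]
tcp_rot: [0.002, 0.807, 0.591, 0.002]
force: [0.3, 0.2, -2.4]
grip_width: 0.0535
gripper_force: 63.6
g0 27.48 [ 0.5722 -0.0216  0.2201] az 72.5 w 53.5 g 63.6 F [ 0.3  0.2 -2.4] T [ 0.02 -0.    0.01]
to tray [-0.30040299 -0.05019007  0.01949945]
```

```bash

python3 -m handwheel '[{"tx":-0.4,"ty":-0.07,"tz":0,"yaw":0,"fingers":0},{"tx":-0.8,"ty":-0.14,"tz":0,"yaw":0,"fingers":0},{"tx":-1,"ty":-0.17,"tz":0,"yaw":0,"fingers":0}]' 60 >/dev/null
python3 -m handwheel '[{"tx":-0.4,"ty":-0.07,"tz":0,"yaw":0,"fingers":0},{"tx":-0.8,"ty":-0.14,"tz":0,"yaw":0,"fingers":0},{"tx":-1,"ty":-0.17,"tz":0,"yaw":0,"fingers":0}]' 60 >/dev/null
python3 -m handwheel '[{"tx":-0.4,"ty":-0.07,"tz":0,"yaw":0,"fingers":0},{"tx":-0.8,"ty":-0.14,"tz":0,"yaw":0,"fingers":0},{"tx":-0.97,"ty":-0.17,"tz":0,"yaw":0,"fingers":0},{"tx":-0.97,"ty":-0.17,"tz":0,"yaw":0,"fingers":0}]' 60
python3 - <<'E'
from fit import *
s,p,r=pose();st('g1');print('to tray',r.inv().apply(np.array([.434,-.293,.2])-p))
# nut pose in hand: fit rim with axis tilt b in the tool xz plane and axial offset L of top rim above hold point, on top-down wrist view
im=cv2.imread('pics/g1.png');g=cv2.GaussianBlur(cv2.cvtColor(im,6),(0,0),1).astype(np.float32);gm=cv2.magnitude(cv2.Sobel(g,5,1,0),cv2.Sobel(g,5,0,1))
best=[]
for b in range(0,46,5):
  a=np.array([-np.sin(np.radians(b)),0,-np.cos(np.radians(b))]);e1=np.array([0,1,0]);e2=np.cross(a,e1)
  for L in range(6,30,2):
   for zo in (0,6):
    c=np.array([0,0,-.0187-zo/1000])
    sc=0
    for rad,ax in ((.027,L),(.035,L-44)):
        q=np.array([wproj(p+r.apply(c+a*ax/1000+rad*(np.cos(t)*e1+np.sin(t)*e2)),p,r) for t in np.linspace(0,2*np.pi,60)],np.float32)
        k=q[:,1]<318; sc+=cv2.remap(gm,q[k][None,:,0],q[k][None,:,1],1).mean()
    best.append((round(float(sc)),b,L,zo))
print(sorted(best)[::-1][:8])
E
```

```text
time: 28.78
eef_pos: [0.4322, -0.2889, 0.2167]
tcp_rot: [-0.001, 0.807, 0.591, -0.0]
force: [-0.0, -0.2, -1.9]
grip_width: 0.053
gripper_force: 63.6
g1 28.77 [ 0.4322 -0.2889  0.2167] az 72.5 w 53.0 g 63.6 F [-0.  -0.2 -1.9] T [ 0.05 -0.01  0.  ]
to tray [-0.00338253  0.00294575  0.0167045 ]Traceback (most recent call last):
  File "<stdin>", line 14, in <module>
cv2.error: OpenCV(4.12.0) /io/opencv/modules/imgproc/src/imgwarp.cpp:1703: error: (-215:Assertion failed) !_map1.empty() in function 'remap'
```

```bash

python3 -m handwheel '[{"tx":0,"ty":0,"tz":0.5,"yaw":0,"fingers":0},{"tx":0,"ty":0,"tz":1,"yaw":0,"fingers":0}]' 40 >/dev/null
python3 -m handwheel '[{"tx":0,"ty":0,"tz":0.25,"yaw":0,"fingers":0},{"tx":0,"ty":0,"tz":0.5,"yaw":0,"fingers":0},{"tx":0,"ty":0,"tz":0.58,"yaw":0,"fingers":0},{"tx":0,"ty":0,"tz":0.58,"yaw":0,"fingers":0}]' 25 >/dev/null
python3 -c "from h import *;st('h0')"
python3 -m handwheel '[{"tx":0,"ty":0,"tz":0.03,"yaw":0,"fingers":0},{"tx":0,"ty":0,"tz":0.06,"yaw":0,"fingers":0},{"tx":0,"ty":0,"tz":0.09,"yaw":0,"fingers":0},{"tx":0,"ty":0,"tz":0.12,"yaw":0,"fingers":0}]' 25 >/dev/null
python3 -c "from h import *;st('h1')"
python3 -m handwheel '[{"tx":0,"ty":0,"tz":0.03,"yaw":0,"fingers":0},{"tx":0,"ty":0,"tz":0.06,"yaw":0,"fingers":0},{"tx":0,"ty":0,"tz":0.06,"yaw":0,"fingers":0}]' 25 >/dev/null
python3 -c "from h import *;st('h2')"
```

```text
h0 29.57 [ 0.4339 -0.2873  0.0594] az 72.7 w 53.7 g 63.6 F [ 0.5 -0.3 -1.7] T [-0.05  0.01 -0.02]
h1 30.12 [ 0.433  -0.2888  0.0475] az 72.6 w 53.7 g 63.6 F [-0.3  0.3 -2.7] T [0.   0.02 0.01]
h2 30.55 [ 0.4333 -0.2886  0.0429] az 72.6 w 53.2 g 65.4 F [-1.6  1.6 13. ] T [ 0.34  0.59 -0.01]
```

```bash

python3 -m handwheel '[{"tx":0,"ty":0,"tz":0.03,"yaw":0,"fingers":0},{"tx":0,"ty":0,"tz":0.06,"yaw":0,"fingers":0}]' 20 >/dev/null
python3 -c "from h import *;st('h3')"
python3 -m handwheel '[{"tx":0,"ty":0,"tz":0.03,"yaw":0,"fingers":0},{"tx":0,"ty":0,"tz":0.05,"yaw":0,"fingers":0}]' 20 >/dev/null
python3 -c "from h import *;st('h4')"
```

```text
h3 30.85 [ 0.4336 -0.2882  0.0416] az 72.6 w 53.3 g 73.3 F [-11.3   9.8  82.9] T [ 2.08  3.   -0.06]
h4 31.15 [ 0.4359 -0.2881  0.0364] az 72.6 w 53.5 g 41.5 F [-2.5  9.  56.9] T [ 1.69  1.16 -0.2 ]
```

```bash

python3 -m handwheel '[{"tx":0,"ty":0,"tz":-0.03,"yaw":0,"fingers":0},{"tx":0,"ty":0,"tz":-0.03,"yaw":0,"fingers":0}]' 20 >/dev/null
python3 -c "from h import *;st('h5')"
python3 -m handwheel '[{"tx":0,"ty":0,"tz":-0.03,"yaw":0,"fingers":0.6},{"tx":0,"ty":0,"tz":-0.02,"yaw":0,"fingers":0.6}]' 20 >/dev/null
python3 -c "from h import *;st('h6')"
```

```text
h5 31.45 [ 0.436  -0.2883  0.0367] az 72.7 w 53.2 g 38.2 F [-0.7  4.7 25.6] T [ 0.8   0.34 -0.05]
h6 31.75 [ 0.4345 -0.2887  0.0369] az 72.6 w 53.3 g 37.7 F [-1.8  2.4 22.3] T [ 0.51  0.28 -0.  ]
```

```bash

python3 -m handwheel '[{"tx":0,"ty":0,"tz":0.02,"yaw":0,"fingers":0.6},{"tx":0,"ty":0,"tz":0.04,"yaw":0,"fingers":0.6},{"tx":0,"ty":0,"tz":0.04,"yaw":0,"fingers":0.6}]' 20 >/dev/null
python3 -c "from h import *;st('h7')"
python3 -m handwheel '[{"tx":0,"ty":0,"tz":0.02,"yaw":0,"fingers":0.62},{"tx":0,"ty":0,"tz":0.02,"yaw":0,"fingers":0.62}]' 20 >/dev/null
python3 -c "from h import *;st('h8')"
```

```text
h7 32.17 [ 0.4347 -0.2886  0.0363] az 72.6 w 53.3 g 40.9 F [-5.3  6.6 49. ] T [ 1.11  1.43 -0.05]
h8 32.48 [ 0.4351 -0.2878  0.0348] az 72.7 w 53.6 g 43.9 F [-4.1  8.1 54.4] T [ 1.54  1.45 -0.08]
```

```bash

python3 -m handwheel '[{"tx":0,"ty":0,"tz":0,"yaw":0,"fingers":0.635},{"tx":0,"ty":0,"tz":0,"yaw":0,"fingers":0.635}]' 20 >/dev/null
python3 -c "from h import *;st('h9')"
python3 -m handwheel '[{"tx":0,"ty":0,"tz":0,"yaw":0,"fingers":0.65},{"tx":0,"ty":0,"tz":0,"yaw":0,"fingers":0.65}]' 20 >/dev/null
python3 -c "from h import *;st('h10')"
```

```text
h9 32.77 [ 0.4329 -0.2888  0.0296] az 72.6 w 54.0 g 0.0 F [-0.7 -0.6 -0.3] T [ 0.06  0.01 -0.04]
h10 33.08 [ 0.4327 -0.2887  0.029 ] az 72.6 w 55.2 g 0.0 F [ 0.6 -0.4  1. ] T [-0.02 -0.01 -0.03]
```

```bash

python3 -m handwheel '[{"tx":0,"ty":0,"tz":0,"yaw":0,"fingers":1},{"tx":0,"ty":0,"tz":0,"yaw":0,"fingers":1},{"tx":0,"ty":0,"tz":0,"yaw":0,"fingers":1},{"tx":0,"ty":0,"tz":-0.4,"yaw":0,"fingers":1},{"tx":0,"ty":0,"tz":-0.8,"yaw":0,"fingers":1},{"tx":0,"ty":0,"tz":-1,"yaw":0,"fingers":1}]' 20
python3 -m handwheel '[{"tx":0,"ty":0,"tz":-0.5,"yaw":0,"fingers":1},{"tx":0,"ty":0,"tz":-1,"yaw":0,"fingers":1},{"tx":0,"ty":0,"tz":-1,"yaw":0,"fingers":1}]' 20
python3 - <<'E'
from fit import *
s,p,r=pose();st('i0'); im=cv2.imread('pics/i0.png')
g=cv2.GaussianBlur(cv2.cvtColor(im,6),(0,0),1).astype(np.float32);gm=cv2.magnitude(cv2.Sobel(g,5,1,0),cv2.Sobel(g,5,0,1))
T=np.linspace(0,2*np.pi,72);res=[]
M=m['mount'];f=200/np.tan(np.radians(m['vertical_fov']/2))
def proj(X):
    c=(r.inv().apply(X-p)-M[:3,3])@M[:3,:3];h=np.hypot(c[:,0],c[:,1]);th=np.arctan2(h,c[:,2]);return np.c_[m['cx']+f*th*c[:,0]/h,m['cy']+f*th*c[:,1]/h].astype(np.float32)
def sc(x):
    X,Y,a,b=x; n=np.array([a,b,1]);n/=np.linalg.norm(n);e1=np.cross(n,[0,1,0]);e1/=np.linalg.norm(e1);e2=np.cross(n,e1);o=0
    base=np.array([X,Y,.004+.035*np.hypot(n[0],n[1])])
    for rad,ax in ((.027,.056),(.035,.012)):
        q=proj(base+n*ax+rad*(np.cos(T)[:,None]*e1+np.sin(T)[:,None]*e2));o+=cv2.remap(gm,q[None,:,0],q[None,:,1],1).mean()
    return -o
from scipy.optimize import differential_evolution as DE
z=DE(sc,[(.37,.5),(-.35,-.23),(-.6,.6),(-.6,.6)],seed=1,maxiter=80,popsize=20);print(z.x.round(4),z.fun,'flat:',DE(lambda q:sc([*q,0,0]),[(.37,.5),(-.35,-.23)],seed=1).fun)
E
```

```text
time: 33.88
eef_pos: [0.4338, -0.2891, 0.1316]
tcp_rot: [0.001, 0.806, 0.592, 0.001]
force: [0.5, 0.5, -0.3]
grip_width: 0.0859
gripper_force: 0.0
time: 34.25
eef_pos: [0.4356, -0.2899, 0.2335]
tcp_rot: [0.004, 0.806, 0.592, 0.002]
force: [-0.2, 0.0, -0.5]
grip_width: 0.0854
gripper_force: 0.0
i0 34.25 [ 0.4356 -0.2899  0.2335] az 72.6 w 85.4 g 0.0 F [-0.2  0.  -0.5] T [0.06 0.07 0.02]Traceback (most recent call last):
    calc_energies = list(
        self._mapwrapper(self.func, parameters_pop[0:S])
    )
    return self.f(x, *self.args)
           ~~~~~~^^^^^^^^^^^^^^^
  File "<stdin>", line 15, in <lambda>
  File "<stdin>", line 9, in sc
numpy._core._exceptions._UFuncOutputCastingError: Cannot cast ufunc 'divide' output from dtype('float64') to dtype('int64') with casting rule 'same_kind'

The above exception was the direct cause of the following exception:

Traceback (most recent call last):
RuntimeError: The map-like callable must be of the form f(func, iterable), returning a sequence of numbers the same length as 'iterable'
```

```bash
python3 - <<'E'
from fit import *
from scipy.optimize import differential_evolution as DE
s,p,r=pose(); T=np.linspace(0,2*np.pi,72);M=m['mount'];f=200/np.tan(np.radians(m['vertical_fov']/2))
def grad(im):
    g=cv2.GaussianBlur(cv2.cvtColor(im,6),(0,0),1).astype(np.float32);return cv2.magnitude(cv2.Sobel(g,5,1,0),cv2.Sobel(g,5,0,1))
gw=grad(cv2.imread('pics/i0.png'))
def proj(X):
    c=(r.inv().apply(X-p)-M[:3,3])@M[:3,:3];h=np.hypot(c[:,0],c[:,1]);th=np.arctan2(h,c[:,2]);return np.c_[m['cx']+f*th*c[:,0]/h,m['cy']+f*th*c[:,1]/h].astype(np.float32)
def sc(x):
    X,Y,a,b=x;n=np.array([a,b,1.]);n=n/np.linalg.norm(n);e1=np.cross(n,[0,1.,0]);e1=e1/np.linalg.norm(e1);e2=np.cross(n,e1);o=0
    base=np.array([X,Y,.004+.035*np.hypot(n[0],n[1])])
    for rad,ax in ((.027,.056),(.035,.012),(.035,0)):
        q=proj(base+n*ax+rad*(np.cos(T)[:,None]*e1+np.sin(T)[:,None]*e2));o+=float(cv2.remap(gw,q[None,:,0],q[None,:,1],1).mean())
    return -o
for B in ([(.37,.5),(-.35,-.23),(-.6,.6),(-.6,.6)],[(.37,.5),(-.35,-.23),(-.001,.001),(-.001,.001)]):
    z=DE(sc,B,seed=1,maxiter=150,popsize=25);print(z.x.round(4),z.fun)
print(proj(np.array([[z.x[0],z.x[1],.06]])), 'tilt samples',[(a,b,round(sc([z.x[0],z.x[1],a,b]))) for a in(-.2,-.1,0,.1,.2) for b in (-.2,-.1,0,.1,.2)])
E
```

```text
[ 0.4439 -0.2612  0.0604  0.1757] -321.96764373779297
[ 0.443  -0.2524 -0.0008  0.0007] -274.74703216552734
[[314.4048  147.21886]] tilt samples [(-0.2, -0.2, -172), (-0.2, -0.1, -185), (-0.2, 0, -190), (-0.2, 0.1, -191), (-0.2, 0.2, -200), (-0.1, -0.2, -182), (-0.1, -0.1, -195), (-0.1, 0, -217), (-0.1, 0.1, -218), (-0.1, 0.2, -206), (0, -0.2, -176), (0, -0.1, -204), (0, 0, -275), (0, 0.1, -210), (0, 0.2, -199), (0.1, -0.2, -179), (0.1, -0.1, -209), (0.1, 0, -271), (0.1, 0.1, -208), (0.1, 0.2, -199), (0.2, -0.2, -185), (0.2, -0.1, -219), (0.2, 0, -213), (0.2, 0.1, -213), (0.2, 0.2, -208)]
```

```bash

python3 -m handwheel '[{"tx":0.25,"ty":0,"tz":-0.2,"yaw":0,"fingers":1},{"tx":0.5,"ty":0,"tz":-0.4,"yaw":0,"fingers":1},{"tx":0.5,"ty":0,"tz":-0.4,"yaw":0,"fingers":1},{"tx":0.5,"ty":0,"tz":-0.4,"yaw":0,"fingers":1}]' 20
cat > fin.py <<'E'
from fit import *
from scipy.optimize import differential_evolution as DE
T=np.linspace(0,2*np.pi,72);M=m['mount'];f=200/np.tan(np.radians(m['vertical_fov']/2))
def grad(im):
    g=cv2.GaussianBlur(cv2.cvtColor(im,6),(0,0),1).astype(np.float32);return cv2.magnitude(cv2.Sobel(g,5,1,0),cv2.Sobel(g,5,0,1))
def proj(X,p,r):
    c=(r.inv().apply(X-p)-M[:3,3])@M[:3,:3];h=np.hypot(c[:,0],c[:,1]);th=np.arctan2(h,c[:,2]);return np.c_[m['cx']+f*th*c[:,0]/h,m['cy']+f*th*c[:,1]/h].astype(np.float32)
def solve(V):
    def sc(x):
        X,Y,a,b=x;n=np.array([a,b,1.]);n=n/np.linalg.norm(n);e1=np.cross(n,[0,1.,0]);e1=e1/np.linalg.norm(e1);e2=np.cross(n,e1);o=0
        base=np.array([X,Y,.004+.035*np.hypot(n[0],n[1])])
        for G,p,r in V:
            for rad,ax in ((.027,.056),(.035,.012),(.035,0)):
                q=proj(base+n*ax+rad*(np.cos(T)[:,None]*e1+np.sin(T)[:,None]*e2),p,r);o+=float(np.minimum(cv2.remap(G,q[None,:,0],q[None,:,1],1),150).mean())
        return -o
    for B in ([(.37,.5),(-.35,-.2),(-.6,.6),(-.6,.6)],[(.37,.5),(-.35,-.2),(-.001,.001),(-.001,.001)]):
        z=DE(sc,B,seed=1,maxiter=150,popsize=25);print(z.x.round(4),round(z.fun,1),'in tray',(z.x[:2]-[.434,-.293]).round(4))
E
python3 - <<'E'
from fin import *
s,p,r=pose();st('i1');g1=grad(cv2.imread('pics/i1.png'))
p0=np.array([0.4356,-0.2899,0.2335]);r0=R.from_quat([.806,.592,.002,.004]);g0=grad(cv2.imread('pics/i0.png'))
solve([(g1,p,r)]);solve([(g1,p,r),(g0,p0,r0)])
cv2.imwrite('pics/s1.png',imaging.camera('side'))
E
```

```text
time: 34.8
eef_pos: [0.4466, -0.2414, 0.268]
tcp_rot: [-0.001, 0.806, 0.592, -0.001]
force: [-1.2, -0.5, 0.3]
grip_width: 0.0853
gripper_force: 0.0
i1 34.8 [ 0.4466 -0.2414  0.268 ] az 72.6 w 85.3 g 0.0 F [-1.2 -0.5  0.3] T [-0.01 -0.02  0.01]
[ 0.4466 -0.2631  0.0093  0.0449] -342.9 in tray [0.0126 0.0299]
[ 4.468e-01 -2.618e-01 -7.000e-04 -2.000e-04] -341.6 in tray [0.0128 0.0312]
[ 0.4467 -0.2623  0.0081  0.0202] -613.4 in tray [0.0127 0.0307]
[ 4.468e-01 -2.618e-01 -1.000e-04 -0.000e+00] -610.7 in tray [0.0128 0.0312]
```

```bash
python3 -c "
from plant import ticket
print(ticket.sign_off())"
```

```text
the job is handed in; nothing more can be done
None
```

I unscrewed the nut, lifted it off the stud and set it down in the parts tray. The last wrist-camera pictures show it lying flat, about 13 mm and 31 mm off the tray's centre in x and y. The robot is clear of everything, and I handed the job in after about 35 s. I did not re-measure the coupling, weight and ring, but nothing was moved near them.

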